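# Uncover the amber pot and blow the stones clean

### The arm

A 6-joint arm with a two-finger parallel gripper is mounted at the origin on the work surface. World frame = base frame: x ahead of the robot, y to its left, z up, the work surface at z = 0. Lengths are in m, angles in rad, forces in N, time in s.
With the tool pointing down it reaches from about 0.3 to 0.875 m from the base axis. Payload 6.4 kg.
Tool frame: the origin (TCP) lies between the finger pads; the fingertips stand 8 mm ahead of it and the grasp point (between the pads) lies 11 mm behind it; z points along the fingers, y is the direction in which the jaws open and shut (so a half turn about z gives the same grasp; the last joint's range is limited). The gripper opens to 85 mm and grips with 20 to 120 N. Pads are 22 mm wide; open, the fingers measure 114 mm over their backs; the gripper's body (76 mm by 85 mm) begins 54 mm behind the grasp point. The pads swing forward as they close: fully open they stand 13 mm farther back than shut.
Start: joints at [-1.406, 0.181, 1.607, -0, 1.354, -0.206], TCP at [0.208, -0.536, 0.239] pointing down, gripper open.
Joint ranges: [-2.99, 2.99], [-0.89, 2.07], [0.3, 2.58], [-1.14, 4.28], [0, 2.63], [-3.12, 3.12]. Speed limits (rad/s): [2.57, 2.57, 3.01, 3.14, 3.14, 3.14].

### API

Orientations are given as a unit quaternion [w, x, y, z].
In Python, from bench import monitor, viewer, workorder, spotter gives the robot as it stands. The module is installed in compiled form; this text tells all that it offers.
- The arm moves only by the tool move_arm, never from a script. Its argument "motion" is a list of rows, each a list of 3 entries, a list of its own where there are three numbers: the shift along the tool's x, y, z in units of 60 mm (1.0 is 60 mm), then the turn, a rotation vector about the tool's x, y, z in units of 8 degrees (1.0 is 8 degrees), then the opening in per cent of the stroke, from 0 (shut) to 100 (fully open). In form: [[[dx, dy, dz], [rx, ry, rz], grip], ...]. A call has 1 to 10 rows; each row is the pose to reach, as a shift and turn from the pose commanded when the call began, along the tool's axes at that moment; what a row does not reach only later rows make up. A row lasts 1/8 s, in which the tool goes at most 62.5 mm and 10.7 degrees, less where a joint would pass 70% of its speed; a pose out of reach is approached as far as the arm can. A call with a gripper value outside its range is refused whole. The fingers move at their own pace and stop on an object; the grip force is fixed at half the most. Time passes only in rows, so rows that repeat a pose let the fingers close. It gives the time, the measured TCP pose, the force and the opening at its end, in the units of the state.
- monitor.get_obs(): the state, without advancing time (a new reading comes with each control period).
- viewer.camera(name): name is "scene" or "side" or "wrist"; returns the picture (480x640x3 uint8, blue, green, red); there is no depth.
- viewer.calibration(name): a dict with "fovy" (degrees; the focal length in pixels is half the picture's height over the tangent of half this angle, whatever the lens; pixels are square), "cx", "cy" (the principal point, pixels), "distortion" ([k1, k2, p1, p2, k3] as OpenCV has them; the pictures are not rectified), "extrinsics" (4x4, takes a point from camera to world coordinates). Camera axes: x right, y down, z forward; pixel columns grow to the right and rows downward; lengths in m; the calibration is good to about 2 mm. A picture is of the moment at which its call begins: read the wrist's pose just before it. calibration takes no time and is no camera call; for the wrist camera it gives the pose at the moment of the call.
- workorder.hand_in(): hands the job in, once; it reports no verdict.
Trained networks look in the newest picture that a camera, given by its name, has taken for a name from the list of things; names that differ only in an ending like _2 or _b are one class to them, and where a whole thing is asked for, a point or a joint stands for the part that bears it (a point fixed in the world has none). Each returns a list of dicts, best first, with "score" (0 to 1); they miss things now and then, are a little off and sometimes report something else, mostly with a low value. They report only what shows in the picture. A call takes as long as a camera call. They do not tell look-alikes from the thing itself.
- spotter.search_frame(camera, name): "centre" ([column, row] as shares, 0 to 1, of the picture: columns of its width, rows of its height, amid what is visible of it).
- spotter.outline_of(camera, name): "region" (480x640 bool, what is visible of it) and "centre" ([column, row] as shares, 0 to 1, of the picture: columns of its width, rows of its height, amid what is visible of it).
The state is a dict: "time_s": time; "q": joint angles; "dq": joint speeds; "joint_efforts": joint torques, N m; "eef_pos": TCP position; "eef_rot": TCP orientation; "wrist_force": force on the tool from outside, world axes, zero at the start; "torque": the same for the moment, N m; "opening": opening from 0.0 (shut) to 1.0 (fully open).
Only numpy, scipy, OpenCV 4.12 (cv2) and the standard library are available. Lean on these libraries where they do the work, as an engineer would, in place of code of your own. Each camera call takes 0.05 s, during which the arm holds its last target. There are 200 camera calls.

### The job

Lift the wooden lid off the white pot by its knob and set it down gently, right way up, fully on the round cork mat. Then squeeze the red trigger of the clamped air gun fully home for about a second to blow the dust off the stones, and let it go. Never work the trigger while the lid is over the pot, and leave the pot and the other things on the bench where they are.

Things in the scene. Friction and masses are not known exactly. Their poses are not given: they have to be found in the camera images.
- lid: Loose round wooden lid, radius 58 mm, 8 mm thick, about 150 g with knob. Origin: centre of the disc's flat underside, which rests on the pot's rim (60 mm above the bench); z up. Under it a lip of 44 mm radius reaches 6 mm down into the pot with 6 mm play all round; on a flat surface the lid stands on this lip, its origin 6 mm above the surface. Top of the disc: 8 mm above the origin.
- lid_knob: Dark wooden knob fixed in the middle of the lid. Origin: centre of its foot, on the lid's top face (8 mm above the lid's origin), z up. A 16 mm thick neck up to 12 mm, then a straight cylindrical head 28 mm in diameter from 12 to 36 mm above the foot. On the closed pot its foot is 68 mm above the bench.
- pot: Loose white ceramic pot holding amber stones, about 500 to 700 g, outside radius 55 mm, wall 5 mm, 60 mm tall, open at the top once the lid is off. Origin: centre of its underside. It stands in front of the air gun's nozzle, the nozzle tip 95 to 125 mm from the pot's axis.
- mat: Fixed round cork mat, 85 mm radius, 4 mm thick, lying on the bench. Origin: centre of its underside (bench level), z up.
- gun: Blue air gun clamped flat on its side on a low steel stand, axis 90 mm above the bench, top at 107 mm. Origin: underside of the stand, under the barrel. The nozzle points along its +y to the pot. The pistol grip points level along its -x to x = -115 mm; it spans y = -30 to -6 mm and is 78 to 102 mm above the bench. The red trigger lies beside the grip on its +y side; both are free underneath.
- squeeze_point (a point): Point on the gun, 90 mm above the bench, for a gripper coming straight down and closing along the gun's y round trigger and grip; axes as the gun's. It is midway between their outer faces when the trigger is home (38 mm apart). At rest the grip's outer face is 19 mm to its -y, the trigger's 31 mm to its +y.
- trigger (a joint): Angle of the red sprung trigger, a bar 68 mm long (along the gun's -x), 8 mm thick, 18 mm tall, on a vertical hinge at its barrel end (x = -18, y = +16 mm in the gun's frame). 0 = released, grows as it is squeezed towards the grip, 0.28 rad = fully home (stop). At the squeeze point 2 to 3 N starts it, about 9 N holds it home; it springs back when let go.
- nozzle_tip (a point): Tip of the bent steel nozzle, 78 mm above the bench, 130 mm along +y from the gun's origin; it stays clear of the lid by about 37 mm or more. Axes as the gun's.
- tray: Bystander: loose shallow wooden tray of amber, 120 x 90 x 26 mm. Origin: centre of its underside.
- jar: Bystander: small amber glass jar with a yellow cap, radius 26 mm, 65 mm tall, beyond the pot. Origin: centre of its underside.
- brush: Bystander: hand brush, 170 mm long, lying beyond the gun. Origin: underside, near its middle.
There are look-alikes about, which are no part of the job. What is meant by the pot is not pink, and is the smaller of those in its own colour.

How it is judged:
On the way, in this order (a step that is already met when the one before it is completed fails the run):
1. the lid is lifted clear of the pot by its knob (z of lid in the frame of pot above 0.075 m and contact force between lid_knob and the fingers above 0.3 N), for 0.1 s.
2. the lid lies right way up on the cork mat, let go and at rest (horizontal distance between lid and mat below 0.03 m and z of lid in the frame of mat between 0.005 and 0.015 m and angle between lid's own z axis and vertical below 0.1 rad and linear speed of lid below 0.02 m/s and contact force between lid and the fingers below 0.05 N), for 0.2 s.
3. the trigger is squeezed fully home and held for half a second (value of joint trigger above 0.24 rad), for 0.5 s.
At the end, for the whole second after the job is handed in: The lid lies at rest and right way up on the cork mat (centres within 30 mm, tilt under 0.1 rad, standing on its lip), the trigger has sprung back (under 0.03 rad), and the pot stands upright within 20 mm of where it was (all of step 2 and value of joint trigger below 0.03 rad and distance of pot from where it was at the start of the episode below 0.02 m and angle between pot's own z axis and vertical below 0.1 rad); the robot touches nothing.
It fails at once if the lid is dropped (falls freely faster than 0.45 m/s, about a 10 mm drop) (contact force between lid and anything else below 0.02 N and linear speed of lid above 0.45 m/s).
It fails at once if the trigger is worked while the lid is over the pot (value of joint trigger above 0.08 rad and horizontal distance between lid and pot below 0.1 m).
It fails at once if the pot is shifted more than 20 mm (distance of pot from where it was at the start of the episode above 0.02 m).
It fails at once if the tray, the jar or the brush is shifted more than 20 mm (distance of any of tray, jar, brush from where it was at the start of the episode above 0.02 m).
It also fails if it takes over 61 s, if anything falls off the work surface, if the arm or the gripper's body presses on something with over 40 N, if the wrist force passes 120 N, or if a joint passes its speed limit or range.

## Working session

There is one attempt and no reset: what is moved stays moved. The work goes in short steps, Python scripts to look and compute and a tool call to move; the robot and the scene stay as the last step left them, time stands still between calls to the robot, and variables do not carry over. Pictures are saved under pics/ and viewed, about 8 in all and at most 12, crops included, and the job is handed in when it is done.

Besides the shell and the picture viewer there is one more tool, called after "Emit:" by a JSON object that holds its "method" and its "body", one argument or row to a line. move_arm: Moves the arm, as the interface text tells. Its arguments: {"type":"object","properties":{"motion":{"type":"array","items":{"type":"array"}}},"required":["motion"]}

```bash
mkdir -p pics; ls; python3 - <<'E'
from bench import monitor, viewer, workorder, spotter
import cv2,numpy as np
o=monitor.get_obs(); print({k:np.round(v,3) for k,v in o.items()})
for c in ("scene","side"):
    im=viewer.camera(c); cv2.imwrite(f"pics/{c}0.png",im)
    K=viewer.calibration(c); print(c,K["fovy"],K["cx"],K["cy"],K["distortion"]); print(np.round(K["extrinsics"],3).tolist())
    for n in ("lid","lid_knob","pot","mat","gun","trigger","squeeze_point"):
        r=spotter.search_frame(c,n)
        print(n,[(round(d["score"],2),np.round(np.array(d["centre"])*[640,480]).tolist()) for d in r[:4]])
print(monitor.get_obs()["time_s"])
E
```

```text
pics
{'time_s': np.float64(0.0), 'q': array([-1.406,  0.182,  1.608, -0.   ,  1.354, -0.206]), 'dq': array([-0.002,  0.001,  0.   , -0.002,  0.   , -0.001]), 'joint_efforts': array([-0.0000e+00, -4.4487e+01, -3.5134e+01, -0.0000e+00,  9.0000e-03,
        0.0000e+00]), 'eef_pos': array([ 0.208, -0.535,  0.238]), 'eef_rot': array([-0.001,  0.983,  0.184,  0.   ]), 'wrist_force': array([-0.05 , -1.04 , -0.477]), 'torque': array([ 0.007, -0.011,  0.013]), 'opening': np.float64(0.999)}
scene 52.389656590584806 313.3378455044872 242.2197152480736 [-0.11838695  0.          0.          0.          0.        ]
[[0.633, 0.419, -0.651, 1.234], [0.774, -0.348, 0.529, -0.52], [-0.005, -0.839, -0.545, 0.659], [0.0, 0.0, 0.0, 1.0]]
lid [(0.56, [257.0, 253.0])]
lid_knob [(0.6, [257.0, 243.0])]
pot [(0.86, [266.0, 281.0]), (0.82, [120.0, 271.0]), (0.75, [273.0, 217.0])]
mat [(0.8, [391.0, 257.0]), (0.36, [177.0, 318.0])]
gun [(0.7, [180.0, 317.0])]
trigger [(0.7, [159.0, 281.0])]
squeeze_point [(0.91, [180.0, 322.0])]
side 51.75083580767153 310.8753736596634 235.13571265050055 [-0.03793722  0.          0.          0.          0.        ]
[[-0.993, -0.083, 0.08, 0.451], [-0.115, 0.699, -0.706, 0.792], [0.003, -0.71, -0.704, 0.844], [0.0, 0.0, 0.0, 1.0]]
lid [(0.97, [339.0, 216.0])]
lid_knob [(0.7, [340.0, 209.0])]
pot [(0.61, [402.0, 272.0]), (0.6, [402.0, 168.0]), (0.56, [338.0, 240.0])]
mat [(0.55, [266.0, 332.0])]
gun [(0.87, [326.0, 165.0])]
trigger [(0.53, [346.0, 151.0])]
squeeze_point [(0.68, [328.0, 164.0])]
0.8
```

View pics/scene0.png

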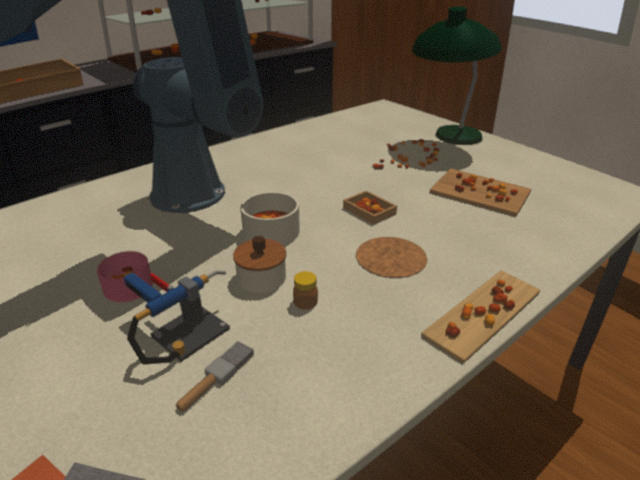

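View pics/side0.png

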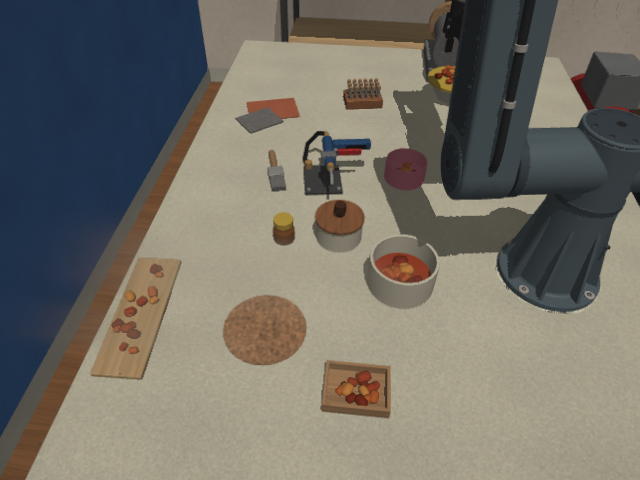

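```bash
cat > h.py <<'E'
from bench import monitor, viewer, workorder, spotter
import cv2,numpy as np
def rays(K,px):
    f=240/np.tan(np.radians(K["fovy"])/2)
    u=cv2.undistortPoints(np.array(px,float).reshape(-1,1,2),np.array([[f,0,K["cx"]],[0,f,K["cy"]],[0,0,1]]),np.array(K["distortion"]))[:,0]
    E=np.array(K["extrinsics"]); return E[:3,3],np.c_[u,np.ones(len(u))]@E[:3,:3].T
def plane(K,px,z):
    o,d=rays(K,px); return o+d*((z-o[2])/d[:,2])[:,None]
def tri(Ka,pa,Kb,pb):
    A=np.zeros((3,3));b=np.zeros(3)
    for K,p in((Ka,pa),(Kb,pb)):
        o,d=rays(K,p); d=d[0]/np.linalg.norm(d[0]); M=np.eye(3)-np.outer(d,d); A+=M;b+=M@o
    return np.linalg.solve(A,b)
def proj(K,P):
    f=240/np.tan(np.radians(K["fovy"])/2); E=np.linalg.inv(K["extrinsics"])
    return cv2.projectPoints(np.array(P,float).reshape(-1,1,3),cv2.Rodrigues(E[:3,:3])[0],E[:3,3],np.array([[f,0,K["cx"]],[0,f,K["cy"]],[0,0,1]]),np.array(K["distortion"]))[0][:,0]
def circ(K,reg,z):
    c=max(cv2.findContours(reg.astype(np.uint8),0,1)[0],key=cv2.contourArea)[:,0]
    P=plane(K,c,z)[:,:2]; (x,y),r=cv2.minEnclosingCircle(P.astype(np.float32)); return np.round([x,y,r],4), np.round(P.mean(0),4)
E
python3 - <<'E'
from h import *
np.set_printoptions(suppress=True,precision=4)
KK={c:viewer.calibration(c) for c in("scene","side")}
C={}
for c in KK:
    viewer.camera(c)
    for n,z in (("lid",.068),("mat",.004),("lid_knob",.092),("gun",.09),("trigger",.09),("jar",.065),("brush",.01)):
        for d in spotter.outline_of(c,n)[:2]:
            r=d["region"]; ys,xs=np.nonzero(r); C.setdefault((c,n),(xs.mean(),ys.mean()))
            print(c,n,round(d["score"],2),len(xs),circ(KK[c],r,z),plane(KK[c],[(xs.mean(),ys.mean())],z)[0])
for n in("lid","mat","lid_knob","trigger"):
    if ("scene",n) in C and ("side",n) in C: print(n,tri(KK["scene"],C["scene",n],KK["side"],C["side",n]))
# colour segmentation of gun grip / trigger
for c,b in (("scene",(90,260,215,330)),("side",(295,120,385,200))):
    im=cv2.imread(f"pics/{c}0.png"); x0,y0,x1,y1=b; s=im[y0:y1,x0:x1]
    cv2.imwrite(f"pics/crop_{c}.png",cv2.resize(s,None,fx=6 if c=="scene" else 7,fy=6 if c=="scene" else 7,interpolation=cv2.INTER_CUBIC))
E
```

```text
scene lid 0.87 1420 (array([ 0.4801, -0.0679,  0.0681]), array([ 0.4889, -0.0654])) [ 0.49   -0.0662  0.068 ]
scene mat 0.65 2229 (array([0.6163, 0.2212, 0.0857]), array([0.6164, 0.2189])) [0.6185 0.2171 0.004 ]
scene mat 0.65 1150 (array([0.408 , 0.3507, 0.0951]), array([0.4093, 0.352 ])) [0.4123 0.3509 0.004 ]
scene lid_knob 0.72 194 (array([ 0.4891, -0.0648,  0.0355]), array([ 0.4872, -0.0634])) [ 0.4878 -0.0637  0.092 ]
scene gun 0.59 5211 (array([ 0.5486, -0.3079,  0.1418]), array([ 0.5539, -0.296 ])) [ 0.5842 -0.3052  0.09  ]
scene trigger 0.45 149 (array([ 0.4705, -0.282 ,  0.0333]), array([ 0.4733, -0.2842])) [ 0.4726 -0.2846  0.09  ]
scene jar 0.92 854 (array([ 0.6449, -0.0614,  0.061 ]), array([ 0.6459, -0.0631])) [ 0.6473 -0.0645  0.065 ]
scene jar 0.3 4971 (array([ 0.518 , -0.3004,  0.1474]), array([ 0.5241, -0.2866])) [ 0.5562 -0.2959  0.065 ]
scene brush 0.87 1703 (array([ 0.6721, -0.2931,  0.0898]), array([ 0.677 , -0.2906])) [ 0.6759 -0.2854  0.01  ]
side lid 0.81 1392 (array([ 0.4817, -0.053 ,  0.0609]), array([ 0.4813, -0.0535])) [ 0.4808 -0.0515  0.068 ]
side mat 0
[... 244 characters left out ...]
45,  0.0284]), array([ 0.4814, -0.0565])) [ 0.4814 -0.0561  0.092 ]
side gun 0.83 2109 (array([ 0.5187, -0.2357,  0.1425]), array([ 0.5161, -0.2412])) [ 0.5228 -0.2245  0.09  ]
side gun 0.69 175 (array([ 0.48  , -0.0565,  0.0288]), array([ 0.4812, -0.0574])) [ 0.4813 -0.0571  0.09  ]
side jar 0.63 630 (array([ 0.6075, -0.0011,  0.0546]), array([ 0.605 , -0.0022])) [ 0.6047 -0.0005  0.065 ]
side brush 0.71 516 (array([ 0.676 , -0.2893,  0.0941]), array([ 0.6731, -0.2792])) [ 0.6709 -0.2711  0.01  ]
side brush 0.61 3594 (array([0.4157, 0.3397, 0.0787]), array([0.4161, 0.3414])) [0.4161 0.3428 0.01  ]
lid [ 0.4808 -0.0602  0.0603]
mat [ 0.6107  0.2259 -0.004 ]
lid_knob [ 0.4819 -0.0604  0.0878]
```

Emit:
{"method": "move_arm", "body": {
  "motion": [
    [[5.94,-3.7,-1.87],[0,0,2.65],60],
    [[5.94,-3.7,-1.87],[0,0,2.65],60],
    [[5.94,-3.7,-1.87],[0,0,2.65],60],
    [[5.94,-3.7,-1.87],[0,0,2.65],60],
    [[5.94,-3.7,-1.87],[0,0,2.65],60],
    [[5.94,-3.7,-1.87],[0,0,2.65],60],
    [[5.94,-3.7,-1.87],[0,0,2.65],60],
    [[5.94,-3.7,-1.87],[0,0,2.65],60],
    [[5.94,-3.7,-1.87],[0,0,2.65],60]
  ]
}}

```text
time_s: 2.72
eef_pos: [0.4599, -0.1999, 0.3512]
eef_rot: [0.0, 1.0, 0.001, -0.0]
wrist_force: [-0.5, -0.7, -0.3]
opening: 0.603
```

```bash
python3 - <<'E'
from h import *
np.set_printoptions(suppress=True,precision=4)
K=viewer.calibration("wrist"); im=viewer.camera("wrist"); cv2.imwrite("pics/w1.png",im)
print(K); np.save("K1.npy",K,allow_pickle=True)
for n,z in (("lid",.068),("lid_knob",.104),("trigger",.099),("gun",.09)):
    for d in spotter.outline_of("wrist",n)[:1]:
        r=d["region"]; np.save(f"r_{n}.npy",r); ys,xs=np.nonzero(r); print(n,round(d["score"],2),len(xs),(xs.mean(),ys.mean()),circ(K,r,z),plane(K,[(xs.mean(),ys.mean())],z)[0])
E
```

```text
{'fovy': 66.04558249697492, 'cx': 313.74854267745343, 'cy': 235.75368688037253, 'distortion': array([-0.0119,  0.    ,  0.    ,  0.    ,  0.    ]), 'extrinsics': array([[ 0.0011, -0.9639, -0.2664,  0.5265],
       [-1.    , -0.0008, -0.001 , -0.2003],
       [ 0.0007,  0.2664, -0.9639,  0.4857],
       [ 0.    ,  0.    ,  0.    ,  1.    ]])}
lid 0.83 8316 (np.float64(190.18530543530542), np.float64(174.1588504088504)) (array([ 0.4812, -0.0615,  0.0587]), array([ 0.4819, -0.0618])) [ 0.4827 -0.0618  0.068 ]
lid_knob 0.55 627 (np.float64(181.52631578947367), np.float64(178.45773524720894)) (array([ 0.4822, -0.0641,  0.0156]), array([ 0.4821, -0.0643])) [ 0.4821 -0.0645  0.104 ]
trigger 0.8 595 (np.float64(392.0705882352941), np.float64(180.53781512605042)) (array([ 0.4777, -0.2826,  0.0356]), array([ 0.4787, -0.2826])) [ 0.4795 -0.2825  0.099 ]
gun 0.89 13701 (np.float64(393.27355667469527), np.float64(132.0463469819721)) (array([ 0.5197, -0.2779,  0.1175]), array([ 0.5141, -0.283 ])) [ 0.5284 -0.2828  0.09  ]
```

View pics/w1.png

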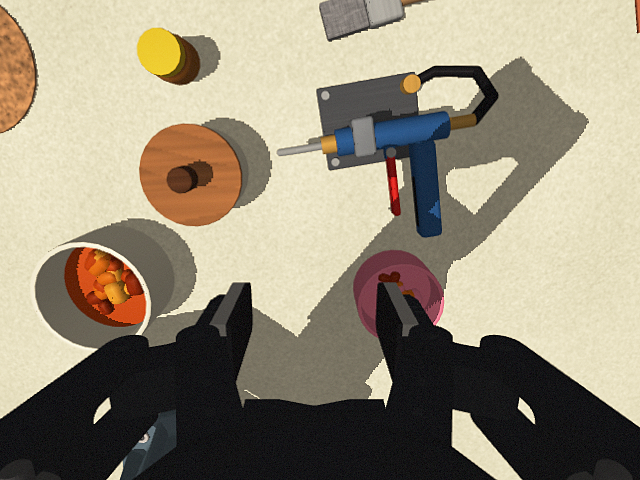

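```bash
cat > fit.py <<'E'
from h import *
from scipy.optimize import least_squares
def gunfit(K,im,tip=(278,152),x0=(0.52,-0.285,0.0)):
    hsv=cv2.cvtColor(im,cv2.COLOR_BGR2HSV)
    m=cv2.inRange(hsv,(100,100,40),(125,255,255)); 
    R,Lf=[],[]
    for r in range(165,228,3):
        c=np.nonzero(m[r,400:460])[0]+400; Lf.append((c.min(),r)); R.append((c.max()+1,r))
    end=[]
    for c in range(422,438,2):
        r=np.nonzero(m[150:260,c])[0]+150; end.append((c+.5,r.max()+1))
    Rw,Lw,Ew=plane(K,R,.102)[:,:2],plane(K,Lf,.078)[:,:2],plane(K,end,.102)[:,:2]; T=plane(K,[tip],.078)[0,:2]
    def res(p):
        c,s=np.cos(p[2]),np.sin(p[2]); f=lambda P:(P-p[:2])@np.array([[c,-s],[s,c]])
        return np.r_[f(Rw)[:,1]+.030,f(Lw)[:,1]+.006,(f(Ew)[:,0]+.115)*1.5,3*(f(T[None])[0]-[0,.130])]
    s=least_squares(res,x0,loss="soft_l1",f_scale=.002); return s.x,res(s.x)
if __name__=="__main__":
    np.set_printoptions(suppress=True,precision=4)
    K=np.load("K1.npy",allow_pickle=True).item(); im=cv2.imread("pics/w1.png")
    p,r=gunfit(K,im); print(p,np.degrees(p[2])); print(r*1000)
    c,s=np.cos(p[2]),np.sin(p[2]); W=lambda x,y:p[:2]+[c*x-s*y,s*x+c*y]
    t=np.load("r_trigger.npy"); ys,xs=np.nonzero(t); P=plane(K,np.c_[xs,ys],.099)[:,:2]-p[:2]; Q=P@np.array([[c,-s],[s,c]]); print("trigger in gun",Q.min(0),Q.max(0),Q.mean(0))
    print("nozzle",W(0,.13), "dist to pot",np.linalg.norm(W(0,.13)-[.482,-.062]))
    h=np.array([-.018,.016])
    # trigger outer face y(x) home vs rest: home 19 mm from squeeze y
    print("grip mid -18,-115 at",W(-.115,-.018),W(-.08,-.018))
E
python3 fit.py
```

```text
[ 0.5305 -0.292   0.1781] 10.204581700820023
[ 1.6271  1.9005  2.1749  1.4309  1.705   1.9801  2.2562  2.5332  1.7808
  2.0576  2.3354  2.6142  1.8545  2.1331  2.4126  2.6931  1.9261  2.2064
  2.4877  2.77    3.0534 -1.8739 -1.5247 -2.2533 -1.9037 -4.8044 -4.4591
 -4.1125 -4.8555 -4.5087 -4.1605 -4.9091 -4.5606 -4.2109 -3.8598 -4.615
 -4.2636 -3.9109 -4.6718 -4.3187 -3.9643 -3.6085  1.1034  0.5304 -0.0426
 -0.6158 -1.189  -0.0808 -0.6536 -1.2266  1.0957  5.8802]
trigger in gun [-0.0858  0.0127] [-0.0149  0.0237] [-0.0488  0.0184]
nozzle [ 0.5075 -0.1641] dist to pot 0.10519924874321701
grip mid -18,-115 at [ 0.4205 -0.3301] [ 0.455  -0.3239]
```

Emit:
{"method": "move_arm", "body": {
  "motion": [
    [[0.37,-2.3,3.0],[0,0,0],60],
    [[0.37,-2.3,3.0],[0,0,0],60],
    [[0.37,-2.3,3.0],[0,0,0],60],
    [[0.37,-2.3,3.0],[0,0,0],60],
    [[0.37,-2.3,3.0],[0,0,0],60],
    [[0.37,-2.3,3.0],[0,0,0],60]
  ]
}}

```text
time_s: 3.72
eef_pos: [0.4829, -0.0632, 0.1726]
eef_rot: [0.0, 1.0, 0.0, 0.001]
wrist_force: [0.6, 0.2, -0.3]
opening: 0.602
```

```bash
python3 - <<'E'
from h import *
np.set_printoptions(suppress=True,precision=4)
K=viewer.calibration("wrist"); im=viewer.camera("wrist"); cv2.imwrite("pics/w2.png",im)
print(monitor.get_obs()["eef_pos"])
for n,z in (("lid",.068),("lid_knob",.104)):
    for d in spotter.outline_of("wrist",n)[:2]:
        r=d["region"]; ys,xs=np.nonzero(r); print(n,round(d["score"],2),len(xs),(xs.mean(),ys.mean()),circ(K,r,z),plane(K,[(xs.mean(),ys.mean())],z)[0])
print(proj(K,[[.482,-.062,.104],[.482,-.062,.068],monitor.get_obs()["eef_pos"]]))
E
```

```text
[ 0.4833 -0.0635  0.1732]
lid 0.6 21778 (np.float64(309.1597942878134), np.float64(234.74331894572504)) (array([ 0.4806, -0.0608,  0.058 ]), array([ 0.4821, -0.0604])) [ 0.4843 -0.0608  0.068 ]
lid_knob 0.64 1900 (np.float64(308.40263157894736), np.float64(252.15)) (array([ 0.4834, -0.0597,  0.0159]), array([ 0.4835, -0.0609])) [ 0.4837 -0.0608  0.104 ]
[[310.5295 254.8858]
 [310.9016 238.073 ]
 [312.7845 306.5656]]
```

View pics/w2.png

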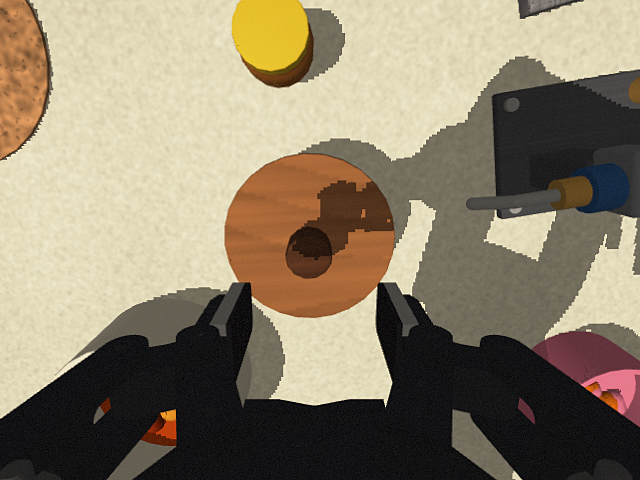

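Emit:
{"method": "move_arm", "body": {
  "motion": [
    [[0,-0.02,0.8],[0,0,0],60],
    [[0,-0.02,1.3],[0,0,0],60],
    [[0,-0.02,1.48],[0,0,0],60],
    [[0,-0.02,1.48],[0,0,0],60],
    [[0,-0.02,1.48],[0,0,0],0],
    [[0,-0.02,1.48],[0,0,0],0],
    [[0,-0.02,1.48],[0,0,0],0],
    [[0,-0.02,1.48],[0,0,0],0],
    [[0,-0.02,1.48],[0,0,0],0],
    [[0,-0.02,1.48],[0,0,0],0]
  ]
}}

```text
time_s: 5.12
eef_pos: [0.4836, -0.0612, 0.0845]
eef_rot: [0.001, 1.0, 0.0, 0.002]
wrist_force: [-0.1, -0.5, 6.6]
opening: 0.307
```

Emit:
{"method": "move_arm", "body": {
  "motion": [
    [[0,0,-0.1],[0,0,0],0],
    [[0,0,-0.3],[0,0,0],0],
    [[0,0,-0.6],[0,0,0],0],
    [[0,0,-1.0],[0,0,0],0],
    [[0,0,-1.4],[0,0,0],0],
    [[0,0,-1.6],[0,0,0],0],
    [[0,0,-1.6],[0,0,0],0]
  ]
}}

```text
time_s: 6.0
eef_pos: [0.4827, -0.0608, 0.1797]
eef_rot: [0.0, 1.0, 0.0, 0.001]
wrist_force: [0.0, -0.0, -1.9]
opening: 0.307
```

```bash
python3 - <<'E'
from h import *
np.set_printoptions(suppress=True,precision=4)
im=viewer.camera("wrist"); im2=viewer.camera("side")
cv2.imwrite("pics/w3.png",np.hstack([im[::1,::1][100:400,100:500],im2[100:400,180:480]]))
o=monitor.get_obs(); print(o["eef_pos"],o["wrist_force"],o["opening"],o["torque"])
E
```

```text
[ 0.4817 -0.0605  0.178 ] [ 0.0883  0.8105 -1.8834] 0.30402113473399495 [-0.0098 -0.0016 -0.0388]
```

View pics/w3.png

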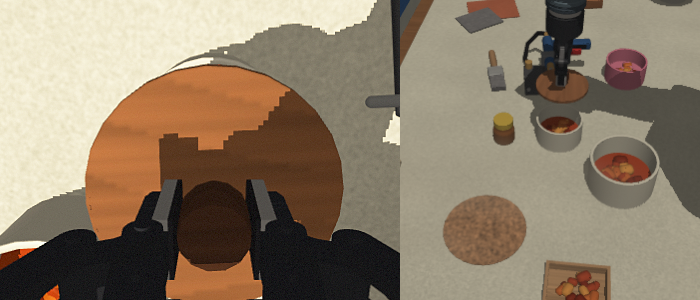

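Emit:
{"method": "move_arm", "body": {
  "motion": [
    [[0.2,-0.4,0],[0,0,0],0],
    [[0.5,-1.1,0],[0,0,0],0],
    [[0.9,-1.9,0],[0,0,0],0],
    [[1.25,-2.7,0],[0,0,0],0],
    [[1.6,-3.5,0],[0,0,0],0],
    [[1.9,-4.2,0],[0,0,0],0],
    [[2.1,-4.6,0],[0,0,0],0],
    [[2.17,-4.75,0],[0,0,0],0],
    [[2.17,-4.75,0],[0,0,0],0]
  ]
}}

```text
time_s: 7.22
eef_pos: [0.6116, 0.2242, 0.1775]
eef_rot: [0.0, 1.0, 0.001, -0.001]
wrist_force: [-0.6, -0.5, -2.5]
opening: 0.307
```

```bash
python3 - <<'E'
from h import *
np.set_printoptions(suppress=True,precision=4)
o=monitor.get_obs(); K=viewer.calibration("wrist"); im=viewer.camera("wrist"); im2=viewer.camera("side")
cv2.imwrite("pics/w4.png",np.hstack([cv2.resize(im,(400,300)),im2[200:500,180:580][:280].copy() if 0 else cv2.resize(im2[200:440,180:500],(400,300))]))
print(o["eef_pos"],o["wrist_force"],o["opening"])
d=spotter.outline_of("wrist","mat")[:1]
for e in d:
    r=e["region"]; print(e["score"],r.sum()); 
    c=max(cv2.findContours(r.astype(np.uint8),0,1)[0],key=cv2.contourArea)[:,0]
    c=c[(c[:,0]>3)&(c[:,0]<636)&(c[:,1]>3)&(c[:,1]<476)]
    P=plane(K,c,.004)[:,:2]
    from scipy.optimize import least_squares
    s=least_squares(lambda p:np.hypot(*(P-p).T)-.085,(.612,.224),loss="cauchy",f_scale=.002); print(s.x,np.median(abs(s.fun)),(abs(s.fun)<.003).mean())
E
```

```text
[0.6116 0.2242 0.1775] [-0.6371 -0.4821 -2.4902] 0.30670510064322115
0.79 8591
[0.6081 0.224 ] 0.0007739648283919195 0.5865800865800865
```

View pics/w4.png

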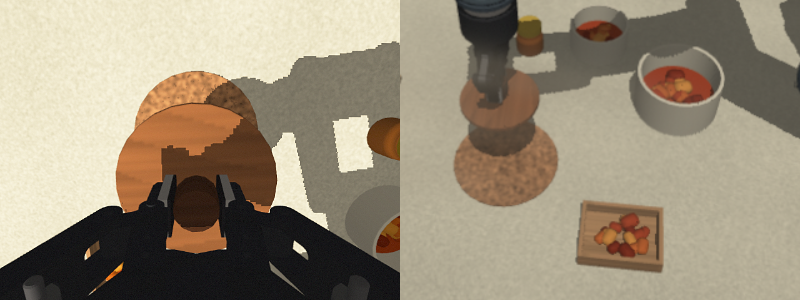

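Emit:
{"method": "move_arm", "body": {
  "motion": [
    [[-0.03,0,0.4],[0,0,0],0],
    [[-0.03,0,0.9],[0,0,0],0],
    [[-0.03,0,1.4],[0,0,0],0],
    [[-0.03,0,1.8],[0,0,0],0],
    [[-0.03,0,2.1],[0,0,0],0],
    [[-0.03,0,2.25],[0,0,0],0],
    [[-0.03,0,2.3],[0,0,0],0],
    [[-0.03,0,2.3],[0,0,0],0]
  ]
}}

```text
time_s: 8.38
eef_pos: [0.6109, 0.2245, 0.0414]
eef_rot: [-0.0, 1.0, 0.0, 0.001]
wrist_force: [0.1, -0.4, -0.6]
opening: 0.306
```

Emit:
{"method": "move_arm", "body": {
  "motion": [
    [[0,0,0.03],[0,0,0],0],
    [[0,0,0.06],[0,0,0],0],
    [[0,0,0.08],[0,0,0],0],
    [[0,0,0.08],[0,0,0],0]
  ]
}}

```text
time_s: 8.88
eef_pos: [0.6103, 0.2244, 0.0358]
eef_rot: [0.0, 1.0, 0.0, -0.0]
wrist_force: [-0.7, 0.1, -1.5]
opening: 0.308
```

Emit:
{"method": "move_arm", "body": {
  "motion": [
    [[0,0,0.02],[0,0,0],0],
    [[0,0,0.03],[0,0,0],0],
    [[0,0,0.03],[0,0,0],0]
  ]
}}

```text
time_s: 9.25
eef_pos: [0.6104, 0.2245, 0.0346]
eef_rot: [0.0, 1.0, 0.0, 0.0]
wrist_force: [-2.8, -0.5, 4.5]
opening: 0.308
```

Emit:
{"method": "move_arm", "body": {
  "motion": [
    [[0,0,0.02],[0,0,0],0],
    [[0,0,0.03],[0,0,0],0],
    [[0,0,0.03],[0,0,0],0]
  ]
}}

```text
time_s: 9.62
eef_pos: [0.6104, 0.2245, 0.0345]
eef_rot: [0.0, 1.0, 0.001, -0.0]
wrist_force: [-8.2, -2.4, 16.7]
opening: 0.31
```

Emit:
{"method": "move_arm", "body": {
  "motion": [
    [[0,0,-0.03],[0,0,0],0],
    [[0,0,-0.03],[0,0,0],0],
    [[0,0,-0.03],[0,0,0],45],
    [[0,0,-0.03],[0,0,0],60],
    [[0,0,-0.03],[0,0,0],60],
    [[0,0,-0.03],[0,0,0],60],
    [[0,0,-0.03],[0,0,0],60]
  ]
}}

```text
time_s: 10.5
eef_pos: [0.6104, 0.2245, 0.034]
eef_rot: [-0.0, 1.0, 0.0, -0.0]
wrist_force: [-0.3, -0.2, -0.6]
opening: 0.602
```

Emit:
{"method": "move_arm", "body": {
  "motion": [
    [[0,0,-0.2],[0,0,0],60],
    [[0,0,-0.7],[0,0,0],60],
    [[0,0,-1.4],[0,0,0],60],
    [[0,0,-2.3],[0,0,0],60],
    [[0,0,-3.2],[0,0,0],60],
    [[0,0,-3.2],[0,0,0],60]
  ]
}}

```text
time_s: 11.25
eef_pos: [0.6137, 0.2252, 0.2339]
eef_rot: [-0.001, 1.0, 0.001, 0.006]
wrist_force: [-0.1, -0.3, -0.3]
opening: 0.597
```

```bash
python3 - <<'E'
from h import *
np.set_printoptions(suppress=True,precision=4)
o=monitor.get_obs(); K=viewer.calibration("wrist"); im=viewer.camera("wrist"); cv2.imwrite("pics/w5.png",cv2.resize(im,(400,300)))
print(o["time_s"],o["eef_pos"],o["wrist_force"],o["opening"])
for n,z in (("lid",.018),("mat",.004)):
    for d in spotter.outline_of("wrist",n)[:1]: print(n,d["score"],circ(K,d["region"],z))
E
```

```text
11.25 [0.6137 0.2252 0.2339] [-0.1397 -0.2987 -0.2856] 0.5974798309475621
lid 0.83 (array([0.6077, 0.224 , 0.0582]), array([0.6089, 0.2241]))
mat 0.67 (array([0.6093, 0.2238, 0.0849]), array([0.6119, 0.2237]))
```

View pics/w5.png

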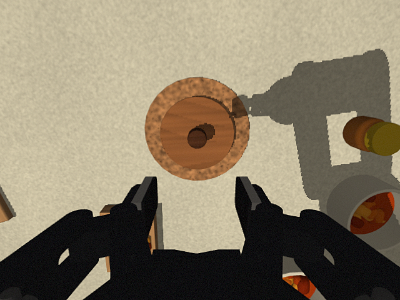

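Emit:
{"method": "move_arm", "body": {
  "motion": [
    [[-2.28,8.96,-0.4],[0,0,-1.28],70],
    [[-2.28,8.96,-0.4],[0,0,-1.28],70],
    [[-2.28,8.96,-0.4],[0,0,-1.28],70],
    [[-2.28,8.96,-0.4],[0,0,-1.28],70],
    [[-2.28,8.96,-0.4],[0,0,-1.28],70],
    [[-2.28,8.96,-0.4],[0,0,-1.28],70],
    [[-2.28,8.96,-0.4],[0,0,-1.28],70],
    [[-2.28,8.96,-0.4],[0,0,-1.28],70],
    [[-2.28,8.96,-0.4],[0,0,-1.28],70],
    [[-2.28,8.96,-0.4],[0,0,-1.28],70]
  ]
}}

```text
time_s: 12.65
eef_pos: [0.4719, -0.3163, 0.2482]
eef_rot: [-0.001, 0.996, 0.087, -0.001]
wrist_force: [-0.7, 0.2, -0.1]
opening: 0.697
```

Emit:
{"method": "move_arm", "body": {
  "motion": [
    [[0,0,0],[0,0,0],70],
    [[0,0,0],[0,0,0],70],
    [[0,0,0],[0,0,0],70]
  ]
}}

```text
time_s: 13.02
eef_pos: [0.4745, -0.3119, 0.2499]
eef_rot: [-0.0, 0.996, 0.091, -0.0]
wrist_force: [1.4, 0.3, 0.2]
opening: 0.7
```

```bash
python3 - <<'E'
from h import *
np.set_printoptions(suppress=True,precision=4)
o=monitor.get_obs(); K=viewer.calibration("wrist"); im=viewer.camera("wrist"); cv2.imwrite("pics/w6.png",im); np.save("K6.npy",K,allow_pickle=True)
print(o["time_s"],o["eef_pos"],o["eef_rot"],o["opening"],K["extrinsics"])
for n in("trigger","gun"):
    for d in spotter.outline_of("wrist",n)[:1]:
        r=d["region"];np.save(f"r6_{n}.npy",r); print(n,d["score"],cv2.minAreaRect(cv2.findContours(r.astype(np.uint8),0,1)[0][0]),r.sum())
E
```

```text
13.025 [ 0.4745 -0.3119  0.2499] [-0.0002  0.9959  0.0907 -0.0001] 0.700151605692111 [[ 0.1799 -0.9482 -0.2617  0.5399]
 [-0.9837 -0.1734 -0.0478 -0.3004]
 [-0.      0.2661 -0.964   0.3845]
 [ 0.      0.      0.      1.    ]]
gun 0.6 ((301.2889709472656, 131.68751525878906), (243.0750732421875, 228.3418731689453), 39.0684700012207) 21855
```

View pics/w6.png

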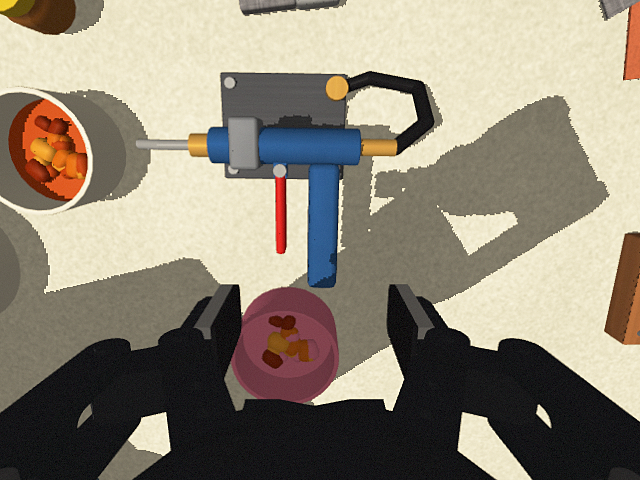

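```bash
python3 - <<'E'
from h import *
from scipy.optimize import least_squares
np.set_printoptions(suppress=True,precision=4)
K=np.load("K6.npy",allow_pickle=True).item(); im=cv2.imread("pics/w6.png"); hsv=cv2.cvtColor(im,cv2.COLOR_BGR2HSV)
red=cv2.inRange(hsv,(0,150,80),(6,255,255))|cv2.inRange(hsv,(174,150,80),(180,255,255)); blue=cv2.inRange(hsv,(100,100,30),(125,255,255))
def edges(m,r0,r1,c0,c1):
    L,R=[],[]
    for r in range(r0,r1,4):
        c=np.nonzero(m[r,c0:c1])[0]+c0
        if len(c): L.append((c.min(),r));R.append((c.max()+1,r))
    return np.array(L,float),np.array(R,float)
tl,tr=edges(red,185,248,265,300); gl,gr=edges(blue,180,275,300,350)
rt=np.nonzero(red[170:262,281])[0].max()+171; gt=np.nonzero(blue[170:300,322])[0].max()+171
print("px trig",tl[0],tr[0],tl[-1],tr[-1],rt,"grip",gl[0],gr[0],gl[-1],gr[-1],gt)
th=plane(K,(tl+tr)/2,.099)[:,:2]; gm=plane(K,(gl+gr)/2,.102)[:,:2]; 
te=plane(K,[(281,rt)],.099)[:,:2]; ge=plane(K,[(322,gt)],.102)[:,:2]; T=plane(K,[(137,144)],.078)[:,:2]
print("widths",[np.linalg.norm(np.diff(plane(K,[a,b],z)[:,:2],axis=0)) for a,b,z in((tl[5],tr[5],.099),(gl[8],gr[8],.102))])
def f(P,p):
    c,s=np.cos(p[2]),np.sin(p[2]); return (P-p[:2])@np.array([[c,-s],[s,c]])
def res(p): return np.r_[(f(th,p)[:,1]-.016)/4,(f(gm,p)[:,1]+.018)/4,f(te,p)[0,0]+.086,f(ge,p)[0,0]+.115,(f(T,p)[0]-[0,.130])]
s=least_squares(res,(.53,-.29,.178)); p=s.x; c,si=np.cos(p[2]),np.sin(p[2])
print(p,np.degrees(p[2])); print("trig y",f(th,p)[:,1],"grip y",f(gm,p)[:,1],"ends",f(te,p),f(ge,p),"tip",f(T,p))
S=p[:2]+[c*-.06+si*.011, si*-.06-c*.011]; print("squeeze",S)
o=monitor.get_obs(); w,x,y,z=o["eef_rot"]; from scipy.spatial.transform import Rotation as Ro
R=Ro.from_quat([x,y,z,w]).as_matrix(); print("tool yaw",np.degrees(np.arctan2(R[1,0],R[0,0])),"delta units",R.T@(np.r_[S,.079]-o["eef_pos"])/.06)
pk=plane(K,[(290,288),(236,345),(338,345)],.05); print("pink rim top at z=.05",pk, f(pk[:,:2],p))
E
```

```text
px trig [276. 185.] [285. 185.] [276. 245.] [286. 245.] 254 grip [309. 180.] [339. 180.] [308. 272.] [336. 272.] 288
widths [np.float64(0.0070589816783997806), np.float64(0.02261599184427549)]
[ 0.5303 -0.2906  0.1849] 10.595609379555444
trig y [0.0145 0.0146 0.0147 0.0148 0.0148 0.0149 0.015  0.0151 0.0148 0.0149
 0.015  0.0155 0.0156 0.0153 0.0158 0.0154] grip y [-0.019  -0.019  -0.0191 -0.0191 -0.0187 -0.0187 -0.0187 -0.0187 -0.0187
 -0.0187 -0.0187 -0.0188 -0.0188 -0.018  -0.018  -0.018  -0.018  -0.018
 -0.018  -0.018  -0.018  -0.0176 -0.0176 -0.0176] ends [[-0.0864  0.0157]] [[-0.1151 -0.0177]] tip [[0.0006 0.1316]]
squeeze [ 0.4734 -0.3125]
tool yaw 10.35813376784908 delta units [-0.0167 -0.0042  2.8531]
pink rim top at z=.05 [[ 0.3928 -0.3037  0.05  ]
 [ 0.3205 -0.2595  0.05  ]
 [ 0.3393 -0.3623  0.05  ]] [[-0.1376  0.0125]
 [-0.2005  0.0692]
 [-0.2009 -0.0354]]
```

Emit:
{"method": "move_arm", "body": {
  "motion": [
    [[0,-0.01,0],[0,0,0],100],
    [[0,-0.01,0.5],[0,0,0],100],
    [[0,-0.01,1.2],[0,0,0],100],
    [[0,-0.01,1.9],[0,0,0],100],
    [[0,-0.01,2.4],[0,0,0],100],
    [[0,-0.01,2.7],[0,0,0],100],
    [[0,-0.01,2.84],[0,0,0],100],
    [[0,-0.01,2.84],[0,0,0],100]
  ]
}}

```text
time_s: 14.18
eef_pos: [0.4741, -0.3129, 0.08]
eef_rot: [0.0, 0.996, 0.09, 0.0]
wrist_force: [-0.3, -0.2, 0.5]
opening: 0.998
```

```bash
python3 - <<'E'
from h import *
o=monitor.get_obs(); im=viewer.camera("wrist"); im2=viewer.camera("scene")
cv2.imwrite("pics/w7.png",np.hstack([im[100:400,120:520],cv2.resize(im2[220:370,80:280],(400,300))]))
print(o["time_s"],o["eef_pos"],o["wrist_force"],o["opening"])
E
```

```text
14.175 [ 0.47411539 -0.31288211  0.07998832] [-0.31956656 -0.15014213  0.49527654] 0.9976880153045727
```

View pics/w7.png

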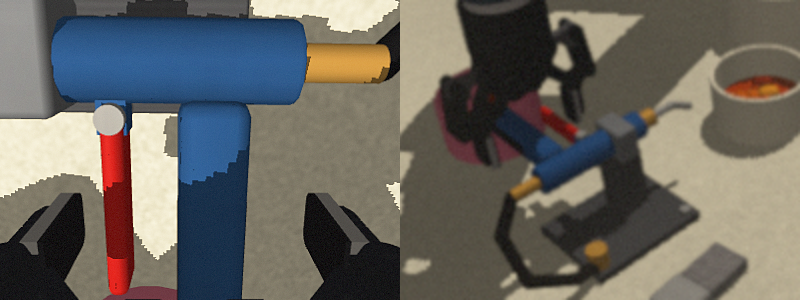

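Emit:
{"method": "move_arm", "body": {
  "motion": [
    [[0,0,0],[0,0,0],60],
    [[0,0,0],[0,0,0],30],
    [[0,0,0],[0,0,0],30],
    [[0,0,0],[0,0,0],30],
    [[0,0,0],[0,0,0],30],
    [[0,0,0],[0,0,0],30]
  ]
}}

```text
time_s: 15.02
eef_pos: [0.4735, -0.3114, 0.0802]
eef_rot: [-0.001, 0.996, 0.09, -0.001]
wrist_force: [-2.8, 6.0, 6.7]
opening: 0.452
```

```bash
python3 - <<'E'
from h import *
im=viewer.camera("wrist"); o=monitor.get_obs()
cv2.imwrite("pics/w8.png",im[100:400,120:520])
print(o["time_s"],o["eef_pos"],o["wrist_force"],o["opening"])
E
```

```text
15.075 [ 0.47355237 -0.31144136  0.0802786 ] [-2.50070795  4.5811568   7.94544774] 0.44732030040461557
```

View pics/w8.png

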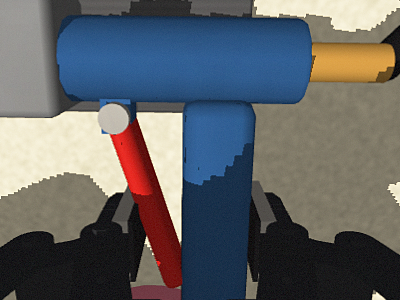

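Emit:
{"method": "move_arm", "body": {
  "motion": [
    [[0,0,0],[0,0,0],10],
    [[0,0,0],[0,0,0],10],
    [[0,0,0],[0,0,0],10],
    [[0,0,0],[0,0,0],10],
    [[0,0,0],[0,0,0],10],
    [[0,0,0],[0,0,0],10],
    [[0,0,0],[0,0,0],10]
  ]
}}

```text
time_s: 15.95
eef_pos: [0.4736, -0.3114, 0.0802]
eef_rot: [-0.001, 0.996, 0.09, -0.0]
wrist_force: [-3.6, 5.6, 6.3]
opening: 0.453
```

Emit:
{"method": "move_arm", "body": {
  "motion": [
    [[0,0,0],[0,0,0],60],
    [[0,0,0],[0,0,0],100],
    [[0,0,0],[0,0,0],100],
    [[0,0,0],[0,0,0],100],
    [[0,0,0],[0,0,0],100],
    [[0,0,-0.5],[0,0,0],100],
    [[0,0,-1.3],[0,0,0],100],
    [[0,0,-2.2],[0,0,0],100],
    [[0,0,-2.8],[0,0,0],100],
    [[0,0,-2.8],[0,0,0],100]
  ]
}}

```text
time_s: 17.2
eef_pos: [0.4754, -0.3142, 0.2519]
eef_rot: [0.003, 0.996, 0.09, 0.002]
wrist_force: [-0.6, -0.9, -0.9]
opening: 0.997
```

```bash
python3 - <<'E'
from h import *
np.set_printoptions(suppress=True,precision=4)
im=viewer.camera("wrist"); o=monitor.get_obs(); im2=viewer.camera("side"); K=viewer.calibration("side")
cv2.imwrite("pics/w9.png",np.hstack([im[60:360,120:520],im2[100:400,150:550]]))
print(o["time_s"],o["eef_pos"],o["wrist_force"],o["opening"])
for n,z in (("lid",.018),("mat",.004),("pot",.06)):
    for d in spotter.outline_of("side",n)[:3]: print(n,d["score"],circ(K,d["region"],z))
E
```

```text
17.25 [ 0.4745 -0.3133  0.2493] [ 0.1519  0.3787 -0.4522] 0.9993688920988155
lid 0.72 (array([0.6086, 0.2283, 0.0595]), array([0.6077, 0.2288]))
mat 0.75 (array([0.6095, 0.2256, 0.0855]), array([0.6097, 0.2286]))
mat 0.73 (array([0.4152, 0.3365, 0.0794]), array([0.416 , 0.3381]))
pot 0.87 (array([ 0.4822, -0.0298,  0.082 ]), array([ 0.4801, -0.0278]))
pot 0.85 (array([ 0.3272, -0.2726,  0.0925]), array([ 0.3247, -0.2695]))
pot 0.6 (array([0.3392, 0.0858, 0.1035]), array([0.3381, 0.0866]))
```

View pics/w9.png

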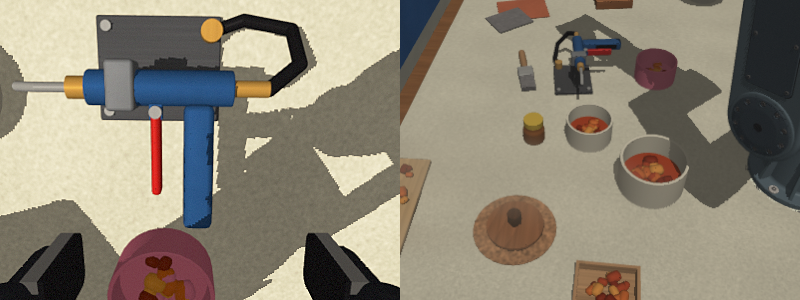

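```bash
python3 -c "
from bench import workorder; print(workorder.hand_in())"
```

```text
the job is handed in; nothing more can be done
None
```

The lid is on the cork mat and the dust has been blown off with the air gun. I handed the job in at about 17 s of the 61 s allowed; hand-in gives no verdict.

- **Lid:** I lifted it off the smaller white pot by its knob, lowered it until the wrist force showed contact (the pressing force reached about 17 N), eased off and let go. The last side picture puts its centre within about 3 mm of the mat's centre, and it looks right way up.
- **Trigger:** I squeezed it for about 1.2 s with the pot open. The jaws stopped at about 38 mm (opening 0.45), which is the fully-home distance. My angle estimate from the picture was about 0.27 rad, against 0.28 for fully home.
- **After release:** The trigger is back at rest in the picture. The arm is clear above it, with wrist force near zero.
- **Pot and bystanders:** The pot, jar, tray and brush look unmoved. I judged this by eye and did not measure how far the pot may have shifted.

The position estimates disagreed by a few millimetres: up to 7 mm for the mat, and the first gun fit was about 2 mm off on grip and trigger. I corrected both from close-up wrist pictures.

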